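# Drag the offcut tray home into its dock

## Robot

A 6-joint arm with a two-finger parallel gripper is mounted at the origin on the work surface. World frame = base frame: x ahead of the robot, y to its left, z up, the work surface at z = 0. Lengths are in m, angles in rad, forces in N, time in s.
With the tool pointing down it reaches from about 0.35 to 0.975 m from the base axis. Payload 4.9 kg.
Tool frame: the origin (TCP) lies midway between the tips of the shut fingers; the grasp point (between the pads) lies 19 mm behind it; z points along the fingers, y is the direction in which the jaws open and shut (so a half turn about z gives the same grasp; the last joint's range is limited). The gripper opens to 85 mm and grips with 20 to 120 N. Pads are 22 mm wide; open, the fingers measure 114 mm over their backs; the gripper's body (76 mm by 85 mm) begins 54 mm behind the grasp point. The pads swing forward as they close: fully open they stand 13 mm farther back than shut.
Start: joints at [-1.258, 0.053, 1.613, -0, 1.476, -0.119], TCP at [0.262, -0.568, 0.231] pointing down, gripper open.
Joint ranges: [-3.01, 3.01], [-1.01, 2.22], [0.06, 2.58], [-1.02, 4.17], [0.09, 2.62], [-3.14, 3.14]. Speed limits (rad/s): [2.57, 2.57, 3.14, 3.14, 3.14, 3.14].

## Interface

Orientations are given as a unit quaternion [w, x, y, z].
In Python, from plant import manip gives the robot as it stands. The module is installed in compiled form; this text tells all that it offers.
- The arm moves only by the tool move_arm, never from a script. Its argument "rows" is a list of rows, each an object of numbers: "tx", "ty", "tz": the shift along the tool's x, y, z in m; "ax", "ay", "az": the turn, a rotation vector about the tool's x, y, z in degrees; "jaw": the closure in counts, from 0 (fully open) to 255 (shut). In form: [{"tx": .., "ty": .., "tz": .., "ax": .., "ay": .., "az": .., "jaw": ..}, ...]. A call has 1 to 12 rows; each row shifts and turns the pose as measured when the row begins, along the tool's axes as they then stand; what a row does not reach is not made up. A row lasts 1/10 s, in which the tool goes at most 50 mm and 8.59 degrees, less where a joint would pass 70% of its speed; a pose out of reach is approached as far as the arm can. A call with a gripper value outside its range is refused whole. The fingers move at their own pace and stop on an object; the grip force is fixed at half the most. Time passes only in rows, so rows that do not move let the fingers close. It gives the time, the measured TCP pose, the force and the opening at its end, in the units of the state.
- manip.state(): the state, without advancing time (a new reading comes with each control period).
- manip.grab_frame(name): name is "scene" or "side" or "wrist"; returns a dict with "color" (384x512x3 uint8, red, green, blue), "intrinsics" (3x3 intrinsics, pixels), "R" (3x3) and "t" (3): a world point X has camera coordinates R X + t. Camera axes: x right, y down, z forward; pixel columns grow to the right and rows downward; lengths in m; the calibration is good to about 2 mm. The wrist camera is an equidistant fisheye: a pixel r from the principal point sees the ray r / f radians off the axis. A picture is of the moment at which its call begins. There is no depth.
- manip.job_done(): hands the job in, once; it reports no verdict.
The state is a dict: "time": time; "joint_pos": joint angles; "joint_vel": joint speeds; "joint_efforts": joint torques, N m; "tool_pos": TCP position; "tool_rot": TCP orientation; "contact_force": force on the tool from outside, world axes, zero at the start; "ft_torque": the same for the moment, N m; "gripper_width": opening from 0.0 (shut) to 1.0 (fully open).
Only numpy, scipy, OpenCV 4.12 (cv2) and the standard library are available. Lean on these libraries where they do the work, as an engineer would, in place of code of your own. Each camera call takes 0.05 s, during which the arm holds its last target.

## Task

Hook the fingers behind the far lip of the plywood tray of offcuts and drag it along the bench, without lifting it, between the two timber rails until it is fully home against the steel stop, its spring plunger pushed right in. Once it is home keep pulling it firmly against the stop for about a second with about 15 N, never more than 20 N at any time, then let go and leave it there. Do not disturb the other things on the bench.

Things in the scene. Friction and masses are not known exactly. Their poses are not given: they have to be found in the camera images.
- tray: Plywood tray packed tight and level with offcuts (nothing inside can be gripped): 120 mm along x, 170 along y, 55 tall, 0.55 to 0.9 kg. Origin: centre of its underside. Far side is +x; it is dragged towards its own -x, sliding on the bench with 2 to 6 N of friction.
- lip (a point): Middle of the outer face of the steel lip on top of the tray's far wall, 66 mm along the tray's +x from its origin. The lip sticks out 6 mm from the wall, spans heights 49 to 55 mm and is 150 mm long across; it is straight, along the tray's y.
- dock: Two rigid timber rails fixed to the bench, 30 mm high, 178 mm apart inside and parallel to the dock's x axis from x = -50 to +90 mm, then flaring to 230 mm apart at x = 148 mm. Origin: on the centre line at bench level, at the middle setting of the stop's face; +x points out of the mouth. Tray home: its origin 35 to 85 mm along +x, depending on the stop's setting, axes parallel.
- mouth (a point): Centre of the dock's flared mouth, on the centre line at bench level, 148 mm along +x from the dock's origin.
- plunger (a joint): Light spring plunger (under 0.5 N, 30 mm above the bench) in the middle of the rigid steel stop: two upright plates 52 mm high, 20 to 70 mm either side of the centre line. The stop is adjustable: its face is anywhere from -25 to +25 mm along the dock's x, not measured. Value in m: 0 out (12 mm proud of the plates), about 0.012 when the tray's near wall meets the plates.
- glue: Bystander: white bottle, 60 mm across, 170 mm tall, beside the dock. Origin under its centre.
- sander: Bystander: cork sanding block 110 x 60 x 35 mm, near the tray. Origin under its centre.
- wax: Bystander: metal can 80 mm across, 60 mm tall. Origin under its centre.
- hammer: Bystander: hammer lying on the bench. Origin under its middle.
- driver: Bystander: screwdriver lying on the bench. Origin under its middle.
- square: Bystander: joiner's square, wooden stock 130 x 22 x 18 mm with a steel blade 30 x 180 mm. Origin under the stock's centre.
- tape: Bystander: boxy black tape measure 75 x 35 x 62 mm. Origin under its centre.
There are look-alikes about, which are no part of the job. Leave any red look-alike of the part that bears plunger alone.

How it is judged:
On the way, in this order (a step that is already met when the one before it is completed fails the run):
1. the tray has been dragged in between the rails (x of tray in the frame of dock below 0.12 m and y of tray in the frame of dock between -0.012 and 0.012 m and angle between the x axis of tray and the x axis of dock, either way round below 0.1 rad).
2. with the plunger right in, the fingers press on the tray with more than 10 N for 0.3 s (value of joint plunger above 0.01 m and y of tray in the frame of dock between -0.008 and 0.008 m and angle between the x axis of tray and the x axis of dock, either way round below 0.06 rad and contact force between the fingers and tray above 10 N), for 0.3 s.
At the end, for the whole second after the job is handed in: The tray lies flat and at rest on the bench between the rails (origin within 8 mm of the dock's centre line, square to it within 0.06 rad), against the stop with the plunger in by more than 10 of its 12 mm, and nothing touches it but bench and dock (value of joint plunger above 0.01 m and y of tray in the frame of dock between -0.008 and 0.008 m and angle between the x axis of tray and the x axis of dock, either way round below 0.06 rad and x of tray in the frame of dock below 0.089 m and height (world z) of tray below 0.004 m and angle between tray's own z axis and vertical below 0.05 rad and linear speed of tray below 0.01 m/s).
It fails at once if the fingers press on the tray with more than 20 N (contact force between the fingers and tray above 20 N).
It fails at once if the arm above the fingers presses on the tray with more than 20 N (contact force between the arm and tray above 20 N).
It fails at once if the tray is lifted by more than 12 mm or tipped by more than 0.15 rad (height (world z) of tray above 0.012 m or angle between tray's own z axis and vertical above 0.15 rad).
It fails at once if a bystander is moved by more than 25 mm (distance of any of glue, sander, wax, hammer, driver, square, tape from where it was at the start of the episode above 0.025 m).
It also fails if it takes over 64 s, if anything falls off the work surface, if the arm or the gripper's body presses on something with over 40 N, if the wrist force passes 120 N, or if a joint passes its speed limit or range.

## Working session

There is one attempt and no reset: what is moved stays moved. The work goes in short steps, Python scripts to look and compute and a tool call to move; the robot and the scene stay as the last step left them, time stands still between calls to the robot, and variables do not carry over. Pictures are saved under pics/ and viewed, and the job is handed in when it is done.

Besides the shell and the picture viewer there is one more tool, called after "Call:" by a JSON object that holds its "op" and its "data". move_arm: Moves the arm, as the interface text tells. Its arguments: {"type":"object","properties":{"rows":{"type":"array"}},"required":["rows"]}

```bash
mkdir -p pics
cat > h.py <<'E'
from plant import manip
import numpy as np, cv2
def grab(n,save=None):
    f=manip.grab_frame(n)
    if save: cv2.imwrite('pics/'+save+'.png',f['color'][:,:,::-1])
    return f
def onplane(f,u,v,z):
    K,R,t=[np.array(f[k]) for k in('intrinsics','R','t')]
    d=R.T@np.linalg.solve(K,np.array([u,v,1.])); c=-R.T@t
    return c+d*(z-c[2])/d[2]
def proj(f,X):
    K,R,t=[np.array(f[k]) for k in('intrinsics','R','t')]
    p=K@(R@np.array(X)+t); return p[:2]/p[2]
E
python3 - <<'E'
from h import *
for n in('scene','side','wrist'):
    f=grab(n,n+'0'); print(n,np.round(f['intrinsics'],1).tolist(),np.round(-np.array(f['R']).T@f['t'],3))
print(manip.state())
E
```

```text
scene [[434.9, 0.0, 256.0], [0.0, 434.9, 192.0], [0.0, 0.0, 1.0]] [ 0.901 -0.797  0.745]
side [[379.2, 0.0, 258.2], [0.0, 379.2, 196.4], [0.0, 0.0, 1.0]] [0.442 0.703 0.903]
wrist [[297.3, 0.0, 261.3], [0.0, 297.3, 191.3], [0.0, 0.0, 1.0]] [ 0.331 -0.535  0.372]
{'time': 0.15, 'joint_pos': array([-1.25802858e+00,  5.32398870e-02,  1.61398596e+00, -1.26371574e-05,
        1.47597413e+00, -1.19029559e-01]), 'joint_vel': array([ 0.00080203, -0.00330057, -0.00448417, -0.00078804, -0.00104362,
       -0.00159095]), 'joint_efforts': array([ 3.18144057e-04, -3.94243920e+01, -3.70721304e+01, -1.19937299e-04,
        4.66868296e-03, -7.27545256e-06]), 'tool_pos': array([ 0.26139567, -0.56718083,  0.23031953]), 'tool_rot': array([-7.99286333e-04,  9.76783829e-01,  2.14225827e-01, -8.39885729e-05]), 'contact_force': array([-0.11571687,  0.03462203, -0.12525359]), 'ft_torque': array([ 0.01850539, -0.00982428,  0.021471  ]), 'gripper_width': 1.0049515558971513}
```

View pics/scene0.png

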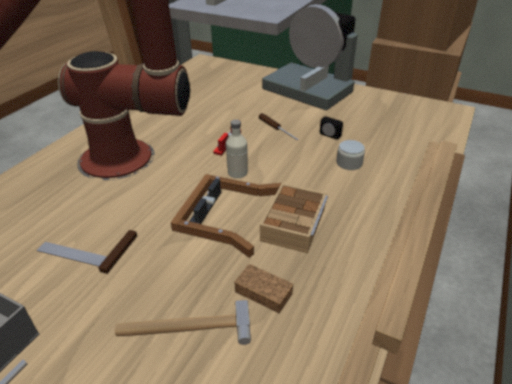

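View pics/side0.png

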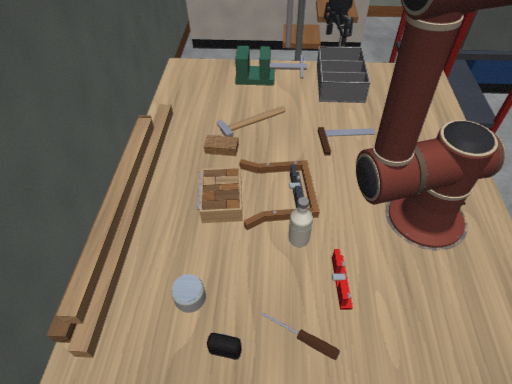

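View pics/wrist0.png

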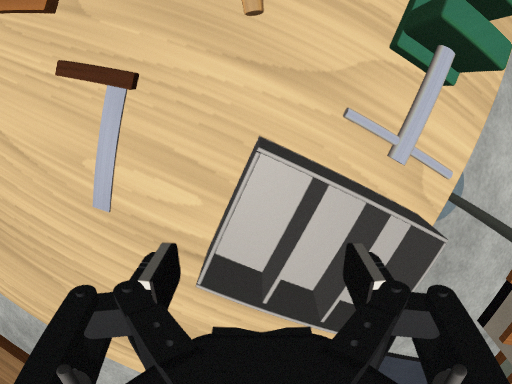

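The only plywood tray is at scene (293,217) and side (221,195), with its steel lip on the edge away from the robot. There are two stops. The dark one sits between the timber rails at scene (207,203) and side (296,185), and it fits the description. The red look-alike is at scene (221,145) and side (342,280), so I'll leave it alone. I'll enlarge both views to confirm.

Run:
```python
import cv2
a=cv2.imread('pics/scene0.png')[165:265,165:335]; b=cv2.imread('pics/side0.png')[145:240,190:330]
cv2.imwrite('pics/cs.png',cv2.resize(a,None,fx=4.7,fy=4.7,interpolation=cv2.INTER_CUBIC))
cv2.imwrite('pics/cd.png',cv2.resize(b,None,fx=5.5,fy=5.5,interpolation=cv2.INTER_CUBIC))
```

```text
(no output)
```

View pics/cs.png

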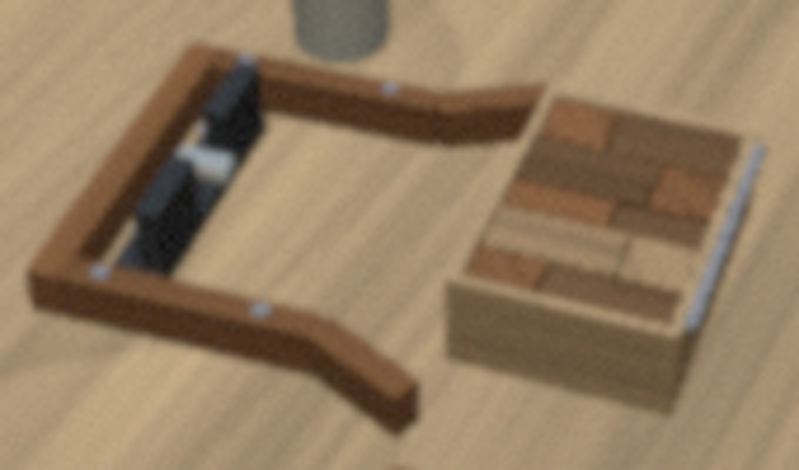

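View pics/cd.png

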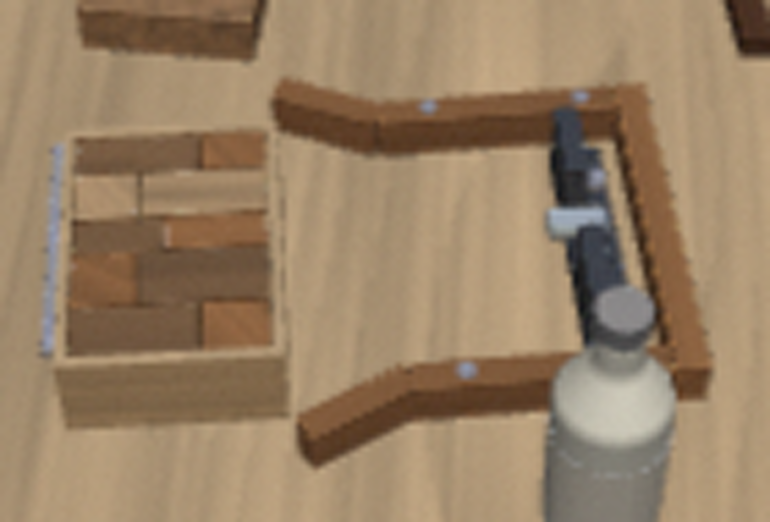

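Run:
```python
from h import *
S=grab('scene');D=grab('side')
s=lambda p,z:onplane(S,165+(p[0]+.5)/4.7-.5,165+(p[1]+.5)/4.7-.5,z)
d=lambda p,z:onplane(D,190+(p[0]+.5)/5.5-.5,145+(p[1]+.5)/5.5-.5,z)
for nm,g,pts,z in [
('S tray top nearL,farL,farR,nearR',s,[(555,95),(745,138),(690,330),(448,282)],.055),
('S lip',s,[(765,147),(692,330)],.055),
('D tray top farR,nearR,nearL,farL',d,[(70,137),(275,128),(285,352),(58,357)],.055),
('D lip',d,[(58,147),(43,355)],.055),
('S screws L1,L2,R1,R2',s,[(390,88),(245,60),(260,308),(98,272)],.03),
('D screws R1,R2,L1',d,[(428,105),(580,97),(467,370)],.03),
('S rail knees: L inner, R outer-ish; mouth tips L inner,R inner',s,[(445,103),(330,320),(545,88),(415,380)],.03),
('D knees R inner, L inner; tips R inner, L inner',d,[(378,122),(408,368),(280,97),(300,425)],.03),
('S plunger tip/stop tops',s,[(180,205),(265,70)],.052),
('D stop tops',d,[(558,115),(578,250)],.052)]:
    print(nm); print(np.round([g(p,z)[:2] for p in pts],4).tolist())
```

```text
S tray top nearL,farL,farR,nearR
[[0.5466, 0.0385], [0.6543, 0.0495], [0.6824, -0.1035], [0.5624, -0.1254]]
S lip
[[0.6666, 0.0469], [0.6833, -0.103]]
D tray top farR,nearR,nearL,farL
[[0.6762, -0.1081], [0.5609, -0.1209], [0.5407, 0.0399], [0.6578, 0.0492]]
D lip
[[0.6818, -0.1], [0.6657, 0.0483]]
S screws L1,L2,R1,R2
[[0.4455, 0.0321], [0.356, 0.0179], [0.4734, -0.1615], [0.3841, -0.1759]]
D screws R1,R2,L1
[[0.476, -0.1685], [0.3867, -0.1795], [0.4465, 0.0274]]
S rail knees: L inner, R outer-ish; mouth tips L inner,R inner
[[0.4804, 0.0336], [0.5095, -0.1532], [0.5258, 0.0723], [0.5674, -0.1715]]
D knees R inner, L inner; tips R inner, L inner
[[0.5046, -0.153], [0.4777, 0.0277], [0.5638, -0.1708], [0.5316, 0.0678]]
S plunger tip/stop tops
[[0.4088, -0.1324], [0.3879, -0.0103]]
D stop tops
[[0.4007, -0.1421], [0.3893, -0.0404]]
```

The crops confirm it: the lip is the light strip on the tray's outer edge and the dark stop is inside the rails. From both views I get:

| Item | Position | Yaw |
|---|---|---|
| Lip middle | (0.674, -0.027) | tray ≈ 6.3° |
| Dock origin | ≈ (0.401, -0.072) | ≈ 8.5° |

The tray origin is therefore at about x 0.21 and y +0.007 in the dock frame. Sizes check out: the lip measures about 150 mm and the mouth about 240 mm.

Next I'll turn the tool to about 7.5° and go to a point above and behind the lip.

Call:
{"op": "move_arm", "data": {"rows": [{"tz": -0.02, "az": 5.8}, {"tz": -0.02, "az": 5.8}, {"az": 5.8}, {"tx": 0.032, "ty": -0.03}, {"tx": 0.032, "ty": -0.03}, {"tx": 0.032, "ty": -0.03}, {"tx": 0.032, "ty": -0.03}, {"tx": 0.032, "ty": -0.03}, {"tx": 0.032, "ty": -0.03}, {"tx": 0.032, "ty": -0.03}, {"tx": 0.032, "ty": -0.03}, {"tx": 0.032, "ty": -0.03}]}}

```text
schema error: expected keys tx, ty, tz, ax, ay, az, jaw
```

```bash
cat >> h.py <<'E'
from scipy.spatial.transform import Rotation as Ro
def st():
    s=manip.state(); q=s['tool_rot']; R=Ro.from_quat([q[1],q[2],q[3],q[0]]).as_matrix()
    print('t',round(s['time'],2),'p',np.round(s['tool_pos'],4),'yaw',round(np.degrees(np.arctan2(R[1,0],R[0,0])),2),'z',np.round(R[:,2],3),'F',np.round(s['contact_force'],2),'M',np.round(s['ft_torque'],2),'w',round(s['gripper_width'],2))
    return s,R
E
python3 - <<'E'
from h import *
s,R=st(); print(R.T@(np.array([.715,-.022,.2])-s['tool_pos']))
S=grab('scene');print(onplane(S,237,175,0))
E
```

```text
t 0.25 p [ 0.2615 -0.5673  0.2307] yaw 24.74 z [-0.     0.001 -1.   ] F [-0.37 -0.38  0.96] M [0.04 0.03 0.04] w 1.0
[ 0.64013068 -0.30545472  0.03107686]
[0.37989491 0.08858691 0.        ]
```

Call:
{"op": "move_arm", "data": {"rows": [{"tx": 0, "ty": 0, "tz": -0.02, "ax": 0, "ay": 0, "az": 5.8, "jaw": 0}, {"tx": 0, "ty": 0, "tz": -0.02, "ax": 0, "ay": 0, "az": 5.8, "jaw": 0}, {"tx": 0, "ty": 0, "tz": 0, "ax": 0, "ay": 0, "az": 5.8, "jaw": 0}, {"tx": 0.032, "ty": -0.03, "tz": 0, "ax": 0, "ay": 0, "az": 0, "jaw": 0}, {"tx": 0.032, "ty": -0.03, "tz": 0, "ax": 0, "ay": 0, "az": 0, "jaw": 0}, {"tx": 0.032, "ty": -0.03, "tz": 0, "ax": 0, "ay": 0, "az": 0, "jaw": 0}, {"tx": 0.032, "ty": -0.03, "tz": 0, "ax": 0, "ay": 0, "az": 0, "jaw": 0}, {"tx": 0.032, "ty": -0.03, "tz": 0, "ax": 0, "ay": 0, "az": 0, "jaw": 0}, {"tx": 0.032, "ty": -0.03, "tz": 0, "ax": 0, "ay": 0, "az": 0, "jaw": 0}, {"tx": 0.032, "ty": -0.03, "tz": 0, "ax": 0, "ay": 0, "az": 0, "jaw": 0}, {"tx": 0.032, "ty": -0.03, "tz": 0, "ax": 0, "ay": 0, "az": 0, "jaw": 0}, {"tx": 0.032, "ty": -0.03, "tz": 0, "ax": 0, "ay": 0, "az": 0, "jaw": 0}]}}

```text
time: 1.5
tool_pos: [0.5227, -0.2599, 0.2719]
tool_rot: [0.0, 0.999, 0.052, 0.0]
contact_force: [-0.1, -0.7, -0.3]
gripper_width: 1.0
```

Run:
```python
from h import *
s,R=st(); print(R.T@(np.array([.715,-.022,.2])-s['tool_pos']))
```

```text
t 1.5 p [ 0.5227 -0.2599  0.2719] yaw 5.94 z [ 0.001 -0.    -1.   ] F [-0.07 -0.72 -0.29] M [-0.01  0.    0.02] w 1.0
[ 0.21587798 -0.21669079  0.07196328]
```

Call:
{"op": "move_arm", "data": {"rows": [{"tx": 0.031, "ty": -0.031, "tz": 0, "ax": 0, "ay": 0, "az": -0.5, "jaw": 0}, {"tx": 0.031, "ty": -0.031, "tz": 0, "ax": 0, "ay": 0, "az": 0, "jaw": 0}, {"tx": 0.031, "ty": -0.031, "tz": 0, "ax": 0, "ay": 0, "az": 0, "jaw": 0}, {"tx": 0.031, "ty": -0.031, "tz": 0, "ax": 0, "ay": 0, "az": 0, "jaw": 0}, {"tx": 0.031, "ty": -0.031, "tz": 0, "ax": 0, "ay": 0, "az": 0, "jaw": 0}, {"tx": 0.031, "ty": -0.031, "tz": 0.02, "ax": 0, "ay": 0, "az": 0, "jaw": 0}, {"tx": 0.031, "ty": -0.031, "tz": 0.03, "ax": 0, "ay": 0, "az": 0, "jaw": 0}, {"tx": 0, "ty": 0, "tz": 0.03, "ax": 0, "ay": 0, "az": 0, "jaw": 0}, {"tx": 0, "ty": 0, "tz": 0, "ax": 0, "ay": 0, "az": 0, "jaw": 0}]}}

```text
time: 2.4
tool_pos: [0.7225, -0.0051, 0.1926]
tool_rot: [0.001, 0.998, 0.06, 0.003]
contact_force: [-1.1, -0.0, -0.6]
gripper_width: 1.003
```

Run:
```python
from h import *
s,R=st(); print(R.T@(np.array([.715,-.022,.025])-s['tool_pos']))
for n in('scene','side','wrist'): grab(n,n+'1')
a=[cv2.imread(f'pics/{n}1.png') for n in('scene','side','wrist')]
cv2.imwrite('pics/m1.png',cv2.resize(np.hstack(a[:2]),(800,300)))
```

```text
t 2.4 p [ 0.7225 -0.0051  0.1926] yaw 6.9 z [ 0.006 -0.001 -1.   ] F [-1.12 -0.01 -0.55] M [0.   0.03 0.  ] w 1.0
[-0.01038113  0.01559178  0.16753961]
```

View pics/m1.png

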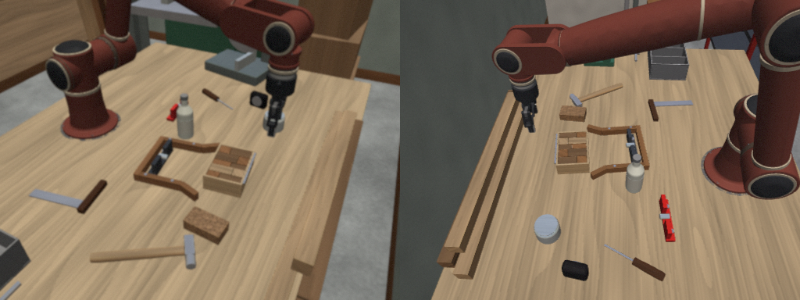

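View pics/wrist1.png

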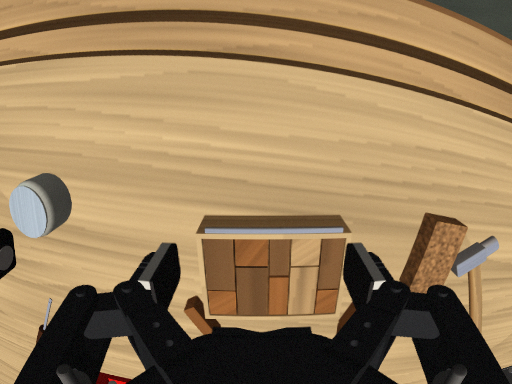

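The wrist view shows the lip as a light strip from (205,231) to (343,229), almost parallel to the jaws. I'll measure it from there too.

```bash
cat >> h.py <<'E'
def wplane(f,u,v,z):
    K,R,t=[np.array(f[k]) for k in('intrinsics','R','t')]
    a=np.array([(u-K[0,2])/K[0,0],(v-K[1,2])/K[1,1]]); r=np.hypot(*a)
    d=R.T@np.array([*(a/r*np.sin(r)),np.cos(r)]); c=-R.T@t
    return c+d*(z-c[2])/d[2]
E
python3 - <<'E'
from h import *
s,R=st(); f=grab('wrist'); i=f['color'].astype(int)
c=i[205:245,190:360]; m=(c[:,:,2]>c[:,:,0]+5)&(c[:,:,2]>110)
ys,xs=np.nonzero(m); ys+=205; xs+=190
print(len(xs),xs.min(),xs.max())
for lo,hi in((xs.min(),xs.min()+4),(272,277),(xs.max()-4,xs.max())):
    k=(xs>=lo)&(xs<=hi); v=ys[k]; print(lo,hi,v.min(),v.max(), wplane(f,xs[k].mean(),v.min()-.5,.055), wplane(f,xs[k].mean(),v.max()+.5,.055))
cv2.imwrite('pics/w1c.png',cv2.resize(f['color'][195:330,170:370,::-1],None,fx=4,fy=4))
E
```

```text
t 2.55 p [ 0.7252 -0.007   0.2005] yaw 6.79 z [ 0.017 -0.002 -1.   ] F [0.67 0.09 0.4 ] M [-0.03 -0.04  0.01] w 1.0
538 205 340
205 209 229 232 [0.66642919 0.04443579 0.055     ] [0.66170872 0.04419764 0.055     ]
272 277 229 232 [ 0.67525403 -0.0270981   0.055     ] [ 0.67062969 -0.02772274  0.055     ]
336 340 228 231 [ 0.68352199 -0.09581459  0.055     ] [ 0.67883874 -0.09683342  0.055     ]
```

View pics/w1c.png

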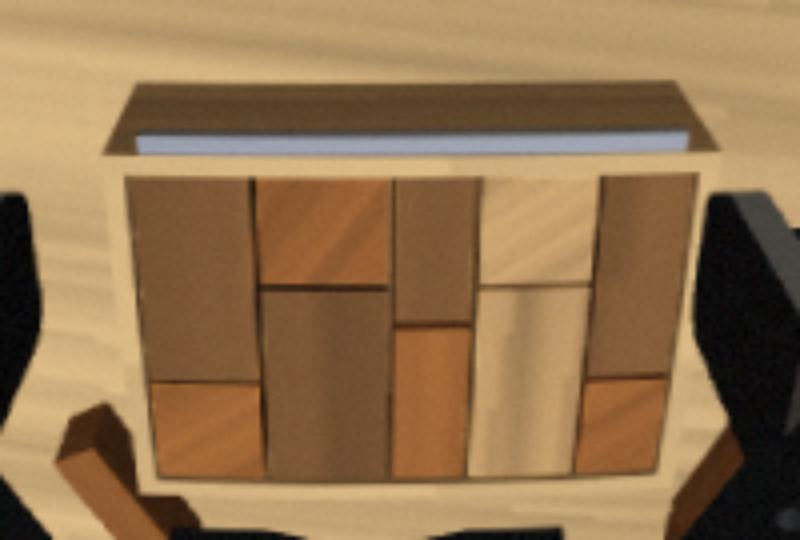

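Call:
{"op": "move_arm", "data": {"rows": [{"tx": -0.004, "ty": 0.007, "tz": 0.035, "ax": 0, "ay": -1, "az": 0, "jaw": 0}, {"tx": -0.004, "ty": 0.007, "tz": 0.035, "ax": 0, "ay": 0, "az": 0, "jaw": 0}, {"tx": 0, "ty": 0, "tz": 0.03, "ax": 0, "ay": 0, "az": 0, "jaw": 0}, {"tx": 0, "ty": 0, "tz": 0, "ax": 0, "ay": 0, "az": 0, "jaw": 0}, {"tx": 0, "ty": 0, "tz": 0, "ax": 0, "ay": 0, "az": 0, "jaw": 0}]}}

```text
time: 3.1
tool_pos: [0.7275, -0.0292, 0.1172]
tool_rot: [0.005, 0.998, 0.056, 0.013]
contact_force: [0.2, 0.3, -0.4]
gripper_width: 1.005
```

Run:
```python
from h import *
s,R=st(); print(R.T@(np.array([.712,-.022,.018])-s['tool_pos']))
```

```text
t 3.1 p [ 0.7275 -0.0292  0.1172] yaw 6.4 z [ 0.026 -0.008 -1.   ] F [ 0.21  0.27 -0.45] M [-0.01  0.01 -0.01] w 1.0
[-0.01705431 -0.00995239  0.09871586]
```

Call:
{"op": "move_arm", "data": {"rows": [{"tx": -0.014, "ty": -0.009, "tz": 0, "ax": 0, "ay": -1.5, "az": 0, "jaw": 0}, {"tx": 0, "ty": 0, "tz": 0, "ax": 0, "ay": 0, "az": 0, "jaw": 0}]}}

```text
time: 3.3
tool_pos: [0.7136, -0.0222, 0.1223]
tool_rot: [0.006, 0.998, 0.055, 0.002]
contact_force: [-0.0, -0.7, 0.1]
gripper_width: 1.0
```

Run:
```python
from h import *
s,R=st(); print(R.T@(np.array([.712,-.022,.018])-s['tool_pos']))
```

```text
t 3.3 p [ 0.7136 -0.0222  0.1223] yaw 6.31 z [ 0.005 -0.012 -1.   ] F [-0.02 -0.71  0.1 ] M [ 0.02 -0.    0.06] w 1.0
[-0.00191982 -0.00173753  0.10423842]
```

Call:
{"op": "move_arm", "data": {"rows": [{"tx": 0, "ty": 0, "tz": 0.02, "ax": 0.7, "ay": -0.3, "az": 0, "jaw": 0}, {"tx": 0, "ty": 0, "tz": 0.02, "ax": 0, "ay": 0, "az": 0, "jaw": 0}, {"tx": 0, "ty": 0, "tz": 0.02, "ax": 0, "ay": 0, "az": 0, "jaw": 0}, {"tx": 0, "ty": 0, "tz": 0.015, "ax": 0, "ay": 0, "az": 0, "jaw": 0}, {"tx": 0, "ty": 0, "tz": 0.005, "ax": 0, "ay": 0, "az": 0, "jaw": 0}, {"tx": 0, "ty": 0, "tz": 0, "ax": 0, "ay": 0, "az": 0, "jaw": 0}]}}

```text
time: 3.9
tool_pos: [0.7167, -0.0219, 0.0425]
tool_rot: [0.0, 0.998, 0.056, 0.003]
contact_force: [0.0, 0.6, 0.1]
gripper_width: 0.999
```

Run:
```python
from h import *
s,R=st(); print(R.T@(np.array([.700,-.024,.018])-s['tool_pos']))
grab('wrist','wrist2')
```

```text
t 3.9 p [ 0.7167 -0.0219  0.0425] yaw 6.39 z [ 0.006  0.    -1.   ] F [0.01 0.61 0.06] M [-0.01  0.05  0.02] w 1.0
[-0.01699239  0.00023958  0.02435087]
```

View pics/wrist2.png

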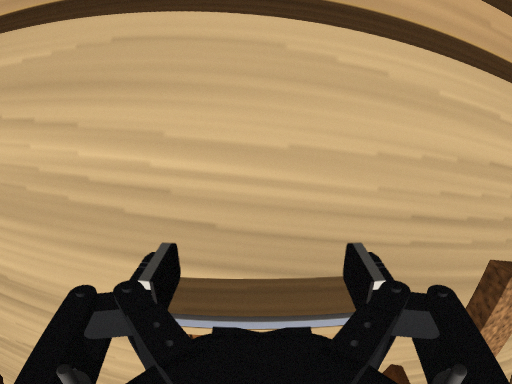

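Call:
{"op": "move_arm", "data": {"rows": [{"tx": 0, "ty": 0, "tz": 0.015, "ax": 0, "ay": -0.3, "az": 0, "jaw": 0}, {"tx": -0.004, "ty": 0, "tz": 0.009, "ax": 0, "ay": 0, "az": 0, "jaw": 0}, {"tx": -0.004, "ty": 0, "tz": 0, "ax": 0, "ay": 0, "az": 0, "jaw": 0}, {"tx": -0.004, "ty": 0, "tz": 0, "ax": 0, "ay": 0, "az": 0, "jaw": 0}, {"tx": -0.003, "ty": 0, "tz": 0, "ax": 0, "ay": 0, "az": 0, "jaw": 0}]}}

```text
time: 4.45
tool_pos: [0.7028, -0.0238, 0.0192]
tool_rot: [0.001, 0.998, 0.056, 0.003]
contact_force: [0.4, -0.3, 1.0]
gripper_width: 1.002
```

Run:
```python
from h import *
s,R=st(); print(R.T@(np.array([.686,-.0255,.018])-s['tool_pos']))
```

```text
t 4.45 p [ 0.7028 -0.0238  0.0192] yaw 6.4 z [ 0.005 -0.001 -1.   ] F [ 0.43 -0.26  0.98] M [-0.03  0.   -0.04] w 1.0
[-0.01687139 -0.00020887  0.00108457]
```

Call:
{"op": "move_arm", "data": {"rows": [{"tx": -0.003, "ty": 0, "tz": 0, "ax": 0, "ay": 0, "az": 0, "jaw": 0}, {"tx": -0.003, "ty": 0, "tz": 0, "ax": 0, "ay": 0, "az": 0, "jaw": 0}, {"tx": -0.003, "ty": 0, "tz": 0, "ax": 0, "ay": 0, "az": 0, "jaw": 0}, {"tx": -0.003, "ty": 0, "tz": 0, "ax": 0, "ay": 0, "az": 0, "jaw": 0}]}}

```text
time: 4.85
tool_pos: [0.6905, -0.0255, 0.0208]
tool_rot: [0.001, 0.998, 0.056, 0.004]
contact_force: [0.1, -0.2, 0.2]
gripper_width: 1.0
```

Call:
{"op": "move_arm", "data": {"rows": [{"tx": -0.003, "ty": 0, "tz": 0, "ax": 0, "ay": 0, "az": 0, "jaw": 0}]}}

```text
time: 4.95
tool_pos: [0.6874, -0.0259, 0.021]
tool_rot: [0.001, 0.998, 0.056, 0.004]
contact_force: [-0.5, -0.3, 0.5]
gripper_width: 0.997
```

Call:
{"op": "move_arm", "data": {"rows": [{"tx": -0.003, "ty": 0, "tz": 0, "ax": 0, "ay": 0, "az": 0, "jaw": 0}]}}

```text
time: 5.05
tool_pos: [0.6847, -0.0263, 0.0212]
tool_rot: [0.001, 0.998, 0.056, 0.005]
contact_force: [3.0, -1.0, -1.5]
gripper_width: 1.002
```

Call:
{"op": "move_arm", "data": {"rows": [{"tx": -0.003, "ty": 0, "tz": 0, "ax": 0, "ay": 0, "az": 0, "jaw": 0}]}}

```text
time: 5.15
tool_pos: [0.6823, -0.0267, 0.0215]
tool_rot: [0.001, 0.998, 0.056, 0.006]
contact_force: [3.3, -0.6, -2.5]
gripper_width: 1.001
```

Contact came at TCP x ≈ 0.685, as predicted, with about 3 N of drag. I'll keep dragging, trimming height and tilt and steering slowly towards the dock axis.

Call:
{"op": "move_arm", "data": {"rows": [{"tx": -0.004, "ty": 0.0005, "tz": 0.001, "ax": 0, "ay": -0.3, "az": -0.1, "jaw": 0}, {"tx": -0.004, "ty": 0.0005, "tz": 0.001, "ax": 0, "ay": -0.3, "az": -0.1, "jaw": 0}, {"tx": -0.004, "ty": 0.0005, "tz": 0.0005, "ax": 0, "ay": -0.2, "az": -0.1, "jaw": 0}, {"tx": -0.004, "ty": 0.0005, "tz": 0.0005, "ax": 0, "ay": -0.2, "az": -0.1, "jaw": 0}]}}

```text
time: 5.55
tool_pos: [0.6699, -0.0299, 0.0212]
tool_rot: [0.001, 0.998, 0.059, 0.002]
contact_force: [5.1, 1.8, 0.6]
gripper_width: 1.002
```

```bash
cat > d.py <<'E'
from h import *
u=np.array([np.cos(np.radians(8.5)),np.sin(np.radians(8.5))]); n=np.array([-u[1],u[0]]); o=np.array([.4006,-.0721])
s,R=st(); p=s['tool_pos'][:2]-o; xt=R[:2,0]
q=p-xt*(.077); print('TCP dock',np.round([p@u,p@n],4),'tray est (if centred)',np.round([q@u,q@n],4),'Fdrag',round(float(s['contact_force'][:2]@u),2))
E
python3 d.py
```

```text
t 5.55 p [ 0.6699 -0.0299  0.0212] yaw 6.78 z [ 0.004 -0.002 -1.   ] F [5.07 1.77 0.59] M [ 0.18 -0.68 -0.08] w 1.0
TCP dock [0.2725 0.0019] tray est (if centred) [0.1956 0.0042] Fdrag 5.27
```

Call:
{"op": "move_arm", "data": {"rows": [{"tx": -0.005, "ty": 0.0003, "tz": 0.0005, "ax": 0, "ay": -0.2, "az": -0.15, "jaw": 0}, {"tx": -0.005, "ty": 0.0003, "tz": 0.0005, "ax": 0, "ay": -0.2, "az": -0.15, "jaw": 0}, {"tx": -0.005, "ty": 0.0003, "tz": 0.0005, "ax": 0, "ay": -0.2, "az": -0.15, "jaw": 0}, {"tx": -0.005, "ty": 0.0003, "tz": 0.0005, "ax": 0, "ay": -0.2, "az": -0.15, "jaw": 0}, {"tx": -0.005, "ty": 0.0003, "tz": 0.0005, "ax": 0, "ay": -0.2, "az": -0.15, "jaw": 0}, {"tx": -0.005, "ty": 0.0003, "tz": 0.0005, "ax": 0, "ay": -0.2, "az": -0.15, "jaw": 0}]}}

```text
time: 6.15
tool_pos: [0.6416, -0.0358, 0.021]
tool_rot: [0.002, 0.998, 0.067, -0.005]
contact_force: [4.9, 1.5, 1.8]
gripper_width: 0.998
```

```bash
python3 d.py
python3 - <<'E'
from h import *
grab('scene','s3');grab('side','d3')
a=cv2.imread('pics/s3.png')[150:280,160:340]; b=cv2.imread('pics/d3.png')[130:260,170:350]
cv2.imwrite('pics/m3.png',cv2.resize(np.hstack([a,b]),(800,289),interpolation=cv2.INTER_CUBIC))
E
```

```text
t 6.15 p [ 0.6416 -0.0358  0.021 ] yaw 7.71 z [-0.01  -0.005 -1.   ] F [4.91 1.5  1.77] M [ 0.3  -0.71 -0.06] w 1.0
TCP dock [2.437e-01 2.000e-04] tray est (if centred) [0.1667 0.0013] Fdrag 5.08
```

View pics/m3.png

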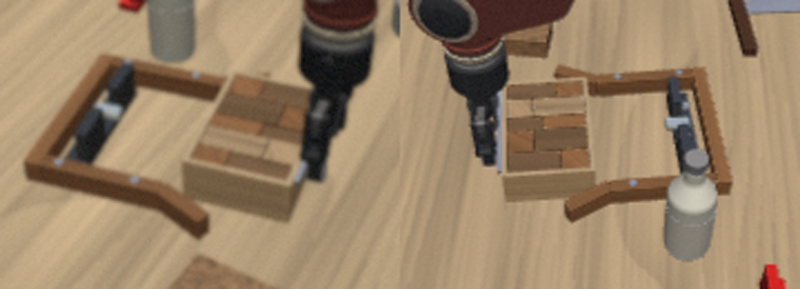

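Call:
{"op": "move_arm", "data": {"rows": [{"tx": -0.005, "ty": 0.0, "tz": 0.0003, "ax": 0, "ay": 0.1, "az": -0.15, "jaw": 0}, {"tx": -0.005, "ty": 0.0, "tz": 0.0003, "ax": 0, "ay": 0.1, "az": -0.15, "jaw": 0}, {"tx": -0.005, "ty": 0.0, "tz": 0.0003, "ax": 0, "ay": 0.1, "az": -0.15, "jaw": 0}, {"tx": -0.005, "ty": 0.0, "tz": 0.0003, "ax": 0, "ay": 0.1, "az": -0.1, "jaw": 0}]}}

```text
time: 6.65
tool_pos: [0.6268, -0.0402, 0.0232]
tool_rot: [0.004, 0.997, 0.071, 0.006]
contact_force: [11.7, -0.7, 1.2]
gripper_width: 0.998
```

```bash
python3 d.py
python3 - <<'E'
from h import *
S=grab('scene','s4');D=grab('side','d4')
a=cv2.imread('pics/s4.png')[165:255,170:310]; b=cv2.imread('pics/d4.png')[145:235,200:340]
cv2.imwrite('pics/s4c.png',cv2.resize(a,None,fx=5.5,fy=5.5,interpolation=cv2.INTER_CUBIC))
cv2.imwrite('pics/d4c.png',cv2.resize(b,None,fx=5.5,fy=5.5,interpolation=cv2.INTER_CUBIC))
E
```

```text
t 6.65 p [ 0.6268 -0.0402  0.0232] yaw 8.18 z [ 0.013 -0.006 -1.   ] F [11.72 -0.74  1.25] M [ 0.13 -1.69 -0.35] w 1.0
TCP dock [ 0.2285 -0.0018] tray est (if centred) [ 0.1515 -0.0014] Fdrag 11.49
```

View pics/s4c.png

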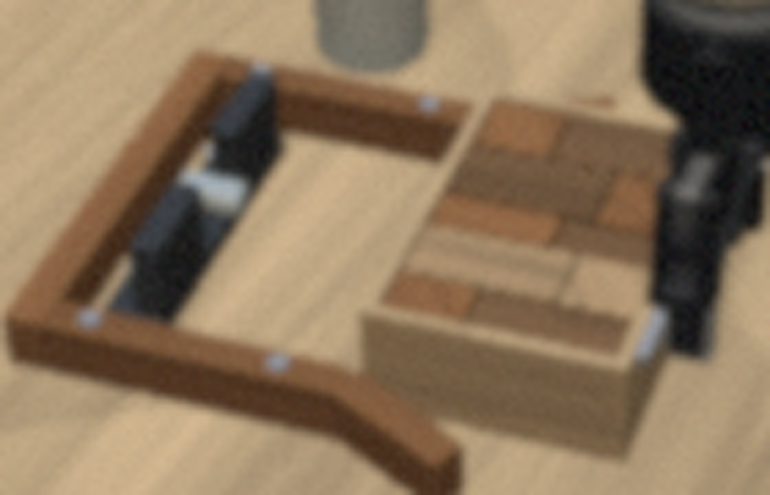

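View pics/d4c.png

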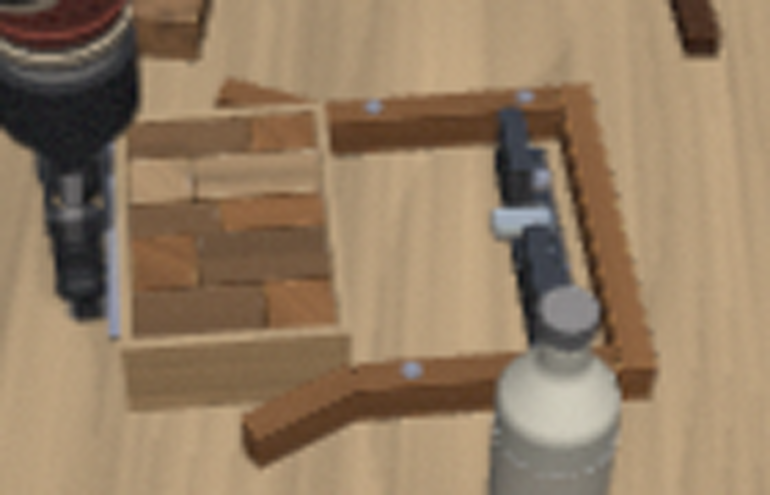

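```bash
cat > t.py <<'E'
from h import *
u=np.array([np.cos(np.radians(8.5)),np.sin(np.radians(8.5))]); n=np.array([-u[1],u[0]]); o=np.array([.4006,-.0721])
S=grab('scene');D=grab('side')
s=lambda p,z:onplane(S,170+(p[0]+.5)/5.5-.5,165+(p[1]+.5)/5.5-.5,z)[:2]
d=lambda p,z:onplane(D,200+(p[0]+.5)/5.5-.5,145+(p[1]+.5)/5.5-.5,z)[:2]
dk=lambda X:np.round([(X-o)@u,(X-o)@n],4)
print('S tray R,L',dk(s((362,315),.055)),dk(s((490,98),.055)))
print('D tray R,L',dk(d((325,103),.055)),dk(d((350,335),.055)))
print('S screws L1,R1,R2,L2',*[dk(s(p,.03)) for p in((429,103),(277,362),(88,318),(262,68))])
print('D screws L1,R1,R2',*[dk(d(p,.03)) for p in((411,370),(373,107),(526,97))])
E
python3 t.py
```

```text
S tray R,L [ 0.0942 -0.0856] [0.0977 0.0782]
D tray R,L [ 0.0903 -0.086 ] [0.0923 0.0848]
S screws L1,R1,R2,L2 [0.0598 0.0964] [ 0.0592 -0.1   ] [-0.0315 -0.0999] [-0.0303  0.0979]
D screws L1,R1,R2 [0.0606 0.0916] [ 0.0605 -0.1048] [-0.0302 -0.1041]
```

The drag rose to 11.7 N with a sideways reaction. The near corner is at the knee (dock x ≈ 0.09) and the side view puts the tray several mm to +y of centre, so it is touching the +y rail. I'll ease it towards -y with small steps.

Call:
{"op": "move_arm", "data": {"rows": [{"tx": 0, "ty": 0.002, "tz": 0.001, "ax": 0, "ay": -0.5, "az": 0, "jaw": 0}, {"tx": -0.001, "ty": 0.002, "tz": 0.001, "ax": 0, "ay": 0, "az": 0, "jaw": 0}]}}

```text
time: 7.05
tool_pos: [0.6245, -0.0435, 0.0211]
tool_rot: [0.003, 0.997, 0.072, -0.001]
contact_force: [4.6, 3.9, 4.1]
gripper_width: 0.997
```

```bash
python3 d.py
```

```text
t 7.05 p [ 0.6245 -0.0435  0.0211] yaw 8.23 z [-0.002 -0.006 -1.   ] F [4.61 3.87 4.06] M [ 0.65 -0.65 -0.2 ] w 1.0
TCP dock [ 0.2257 -0.0048] tray est (if centred) [ 0.1487 -0.0044] Fdrag 5.13
```

Call:
{"op": "move_arm", "data": {"rows": [{"tx": -0.003, "ty": 0.001, "tz": 0.0002, "ax": 0, "ay": -0.1, "az": 0, "jaw": 0}, {"tx": -0.003, "ty": 0.0005, "tz": 0.0002, "ax": 0, "ay": -0.1, "az": 0, "jaw": 0}]}}

```text
time: 7.25
tool_pos: [0.6198, -0.0455, 0.021]
tool_rot: [0.002, 0.997, 0.071, -0.002]
contact_force: [5.8, 1.3, 1.0]
gripper_width: 0.999
```

```bash
python3 d.py
```

```text
t 7.25 p [ 0.6198 -0.0455  0.021 ] yaw 8.19 z [-0.003 -0.005 -1.   ] F [5.77 1.31 0.98] M [ 0.23 -0.78 -0.1 ] w 1.0
TCP dock [ 0.2207 -0.0061] tray est (if centred) [ 0.1437 -0.0057] Fdrag 5.9
```

Call:
{"op": "move_arm", "data": {"rows": [{"tx": -0.003, "ty": 0.0, "tz": 0.0002, "ax": 0, "ay": -0.1, "az": 0, "jaw": 0}, {"tx": -0.003, "ty": 0.0, "tz": 0.0002, "ax": 0, "ay": -0.1, "az": 0, "jaw": 0}]}}

```text
time: 7.45
tool_pos: [0.6148, -0.0466, 0.021]
tool_rot: [0.003, 0.997, 0.071, -0.002]
contact_force: [5.4, 0.4, 1.2]
gripper_width: 0.997
```

```bash
python3 d.py
```

```text
t 7.45 p [ 0.6148 -0.0466  0.021 ] yaw 8.18 z [-0.004 -0.006 -1.   ] F [5.42 0.39 1.19] M [ 0.21 -0.74 -0.  ] w 1.0
TCP dock [ 0.2156 -0.0065] tray est (if centred) [ 0.1386 -0.006 ] Fdrag 5.42
```

Call:
{"op": "move_arm", "data": {"rows": [{"tx": -0.004, "ty": 0.0, "tz": 0.0002, "ax": 0, "ay": -0.1, "az": 0, "jaw": 0}, {"tx": -0.004, "ty": 0.0, "tz": 0.0002, "ax": 0, "ay": -0.1, "az": 0, "jaw": 0}, {"tx": -0.004, "ty": 0.0, "tz": 0.0002, "ax": 0, "ay": 0, "az": 0, "jaw": 0}]}}

```text
time: 7.75
tool_pos: [0.6043, -0.0488, 0.021]
tool_rot: [0.003, 0.997, 0.071, -0.002]
contact_force: [6.3, 0.2, 1.6]
gripper_width: 1.005
```

```bash
python3 d.py
python3 - <<'E'
from h import *
S=grab('scene','s5');D=grab('side','d5')
a=cv2.imread('pics/s5.png')[165:255,170:310]; b=cv2.imread('pics/d5.png')[145:235,200:340]
cv2.imwrite('pics/s5c.png',cv2.resize(np.vstack([a,b]),None,fx=3.3,fy=3.3,interpolation=cv2.INTER_CUBIC))
E
```

```text
t 7.75 p [ 0.6043 -0.0488  0.021 ] yaw 8.16 z [-0.004 -0.006 -1.   ] F [6.26 0.16 1.55] M [ 0.34 -0.73 -0.02] w 1.0
TCP dock [ 0.2049 -0.007 ] tray est (if centred) [ 0.1279 -0.0066] Fdrag 6.22
```

View pics/s5c.png

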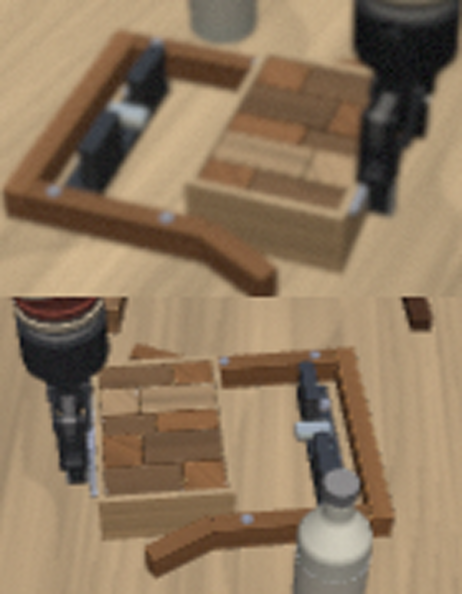

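The tray's near end is between the parallel rails and free, with 6 N of drag. I'll continue.

Call:
{"op": "move_arm", "data": {"rows": [{"tx": -0.004, "ty": 0.0, "tz": 0.0002, "ax": 0, "ay": 0, "az": 0, "jaw": 0}, {"tx": -0.004, "ty": 0.0, "tz": 0.0002, "ax": 0, "ay": -0.1, "az": 0, "jaw": 0}, {"tx": -0.004, "ty": 0.0, "tz": 0.0002, "ax": 0, "ay": 0, "az": 0, "jaw": 0}, {"tx": -0.004, "ty": 0.0, "tz": 0.0002, "ax": 0, "ay": -0.1, "az": 0, "jaw": 0}]}}

```text
time: 8.25
tool_pos: [0.59, -0.0516, 0.021]
tool_rot: [0.004, 0.997, 0.071, -0.002]
contact_force: [6.8, 1.1, 1.3]
gripper_width: 1.001
```

```bash
python3 d.py
```

```text
t 8.25 p [ 0.59   -0.0516  0.021 ] yaw 8.16 z [-0.004 -0.007 -1.   ] F [6.76 1.08 1.3 ] M [ 0.24 -0.73 -0.07] w 1.0
TCP dock [ 0.1903 -0.0077] tray est (if centred) [ 0.1133 -0.0072] Fdrag 6.85
```

Call:
{"op": "move_arm", "data": {"rows": [{"tx": -0.004, "ty": -0.0004, "tz": 0.0002, "ax": 0.1, "ay": 0, "az": 0, "jaw": 0}, {"tx": -0.004, "ty": -0.0004, "tz": 0.0002, "ax": 0.1, "ay": 0, "az": 0, "jaw": 0}, {"tx": -0.004, "ty": -0.0004, "tz": 0.0002, "ax": 0.1, "ay": 0, "az": 0, "jaw": 0}, {"tx": -0.004, "ty": -0.0004, "tz": 0.0002, "ax": 0.1, "ay": 0, "az": 0, "jaw": 0}]}}

```text
time: 8.65
tool_pos: [0.5757, -0.0533, 0.0209]
tool_rot: [0.001, 0.997, 0.072, -0.0]
contact_force: [5.2, 0.4, 2.0]
gripper_width: 1.0
```

```bash
python3 d.py
```

```text
t 8.65 p [ 0.5757 -0.0533  0.0209] yaw 8.22 z [-0.    -0.002 -1.   ] F [5.23 0.4  1.95] M [-0.05 -0.69 -0.09] w 1.0
TCP dock [ 0.176  -0.0073] tray est (if centred) [ 0.099 -0.007] Fdrag 5.23
```

Call:
{"op": "move_arm", "data": {"rows": [{"tx": -0.004, "ty": -0.0003, "tz": 0.0002, "ax": 0, "ay": 0, "az": 0, "jaw": 0}, {"tx": -0.004, "ty": -0.0003, "tz": 0.0002, "ax": 0, "ay": 0, "az": 0, "jaw": 0}, {"tx": -0.004, "ty": -0.0003, "tz": 0.0002, "ax": 0, "ay": 0, "az": 0, "jaw": 0}, {"tx": -0.003, "ty": -0.0003, "tz": 0.0002, "ax": 0, "ay": 0, "az": 0, "jaw": 0}]}}

```text
time: 9.05
tool_pos: [0.5626, -0.0552, 0.0209]
tool_rot: [0.002, 0.997, 0.072, 0.002]
contact_force: [5.0, 0.2, 0.9]
gripper_width: 1.0
```

```bash
python3 d.py
python3 - <<'E'
from h import *
S=grab('scene','s6');D=grab('side','d6')
a=cv2.imread('pics/s6.png')[165:255,170:310]; b=cv2.imread('pics/d6.png')[145:235,200:340]
cv2.imwrite('pics/s6c.png',cv2.resize(np.vstack([a,b]),None,fx=3.3,fy=3.3,interpolation=cv2.INTER_CUBIC))
E
```

```text
t 9.05 p [ 0.5626 -0.0552  0.0209] yaw 8.23 z [ 0.005 -0.004 -1.   ] F [4.97 0.21 0.94] M [ 0.19 -0.73 -0.1 ] w 1.0
TCP dock [ 0.1627 -0.0072] tray est (if centred) [ 0.0857 -0.0069] Fdrag 4.94
```

View pics/s6c.png

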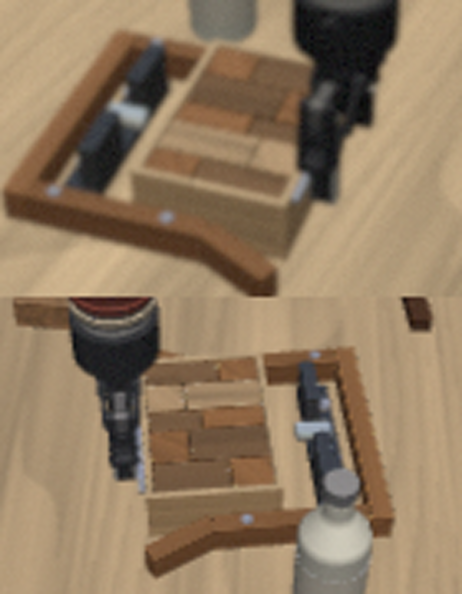

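Call:
{"op": "move_arm", "data": {"rows": [{"tx": -0.004, "ty": -0.0003, "tz": 0.0002, "ax": 0, "ay": -0.1, "az": 0, "jaw": 0}, {"tx": -0.004, "ty": -0.0003, "tz": 0.0002, "ax": 0, "ay": -0.1, "az": 0, "jaw": 0}, {"tx": -0.004, "ty": -0.0003, "tz": 0.0002, "ax": 0, "ay": -0.1, "az": 0, "jaw": 0}]}}

```text
time: 9.45
tool_pos: [0.5519, -0.0565, 0.0209]
tool_rot: [0.003, 0.997, 0.072, 0.001]
contact_force: [5.6, -0.6, 0.5]
gripper_width: 0.999
```

```bash
python3 d.py
python3 - <<'E'
from h import *
S=grab('scene','s7');D=grab('side','d7')
a=cv2.imread('pics/s7.png')[165:255,170:310]; b=cv2.imread('pics/d7.png')[145:235,200:340]
cv2.imwrite('pics/s7c.png',cv2.resize(np.vstack([a,b]),None,fx=3.3,fy=3.3,interpolation=cv2.INTER_CUBIC))
E
```

```text
t 9.45 p [ 0.5519 -0.0565  0.0209] yaw 8.24 z [ 0.002 -0.005 -1.   ] F [ 5.63 -0.59  0.51] M [ 0.16 -0.74  0.08] w 1.0
TCP dock [ 0.152  -0.0069] tray est (if centred) [ 0.075  -0.0066] Fdrag 5.48
```

View pics/s7c.png

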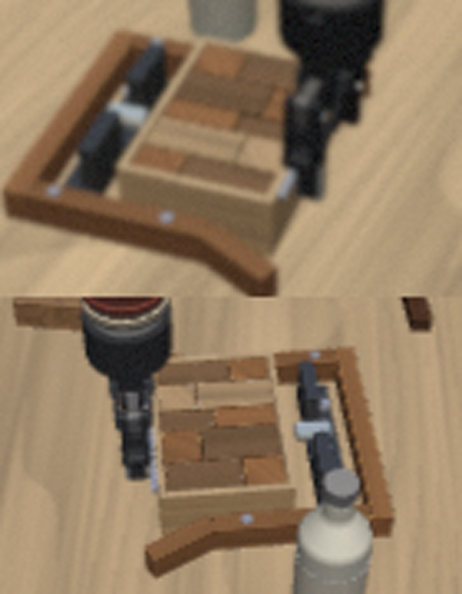

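Call:
{"op": "move_arm", "data": {"rows": [{"tx": -0.003, "ty": -0.0003, "tz": 0.0002, "ax": 0, "ay": -0.1, "az": 0, "jaw": 0}, {"tx": -0.003, "ty": -0.0003, "tz": 0.0002, "ax": 0, "ay": -0.1, "az": 0, "jaw": 0}, {"tx": -0.003, "ty": -0.0003, "tz": 0.0002, "ax": 0, "ay": -0.1, "az": 0, "jaw": 0}]}}

```text
time: 9.85
tool_pos: [0.544, -0.0573, 0.0208]
tool_rot: [0.003, 0.997, 0.072, -0.001]
contact_force: [5.4, 0.6, 1.4]
gripper_width: 1.002
```

```bash
python3 d.py
```

```text
t 9.85 p [ 0.544  -0.0573  0.0208] yaw 8.24 z [-0.001 -0.007 -1.   ] F [5.35 0.62 1.36] M [ 0.2  -0.75 -0.08] w 1.0
TCP dock [ 0.144  -0.0065] tray est (if centred) [ 0.067  -0.0062] Fdrag 5.39
```

Call:
{"op": "move_arm", "data": {"rows": [{"tx": -0.0025, "ty": -0.0003, "tz": 0.0002, "ax": 0, "ay": 0, "az": 0, "jaw": 0}, {"tx": -0.0025, "ty": -0.0003, "tz": 0.0002, "ax": 0, "ay": 0, "az": 0, "jaw": 0}]}}

```text
time: 10.05
tool_pos: [0.54, -0.0576, 0.0208]
tool_rot: [0.003, 0.997, 0.072, 0.0]
contact_force: [5.2, 0.2, 2.3]
gripper_width: 1.005
```

```bash
python3 d.py
```

```text
t 10.05 p [ 0.54   -0.0576  0.0208] yaw 8.24 z [ 0.001 -0.007 -1.   ] F [5.16 0.24 2.34] M [ 0.17 -0.73  0.02] w 1.0
TCP dock [ 0.14   -0.0063] tray est (if centred) [ 0.063  -0.0059] Fdrag 5.14
```

Call:
{"op": "move_arm", "data": {"rows": [{"tx": -0.0025, "ty": -0.0003, "tz": 0.0002, "ax": 0, "ay": 0, "az": 0, "jaw": 0}]}}

```text
time: 10.15
tool_pos: [0.5381, -0.0577, 0.0208]
tool_rot: [0.003, 0.997, 0.072, 0.001]
contact_force: [6.4, 1.2, 1.6]
gripper_width: 1.0
```

```bash
python3 d.py
```

```text
t 10.15 p [ 0.5381 -0.0577  0.0208] yaw 8.24 z [ 0.002 -0.007 -1.   ] F [6.4  1.22 1.57] M [ 0.18 -0.78  0.05] w 1.0
TCP dock [ 0.1381 -0.0061] tray est (if centred) [ 0.0611 -0.0058] Fdrag 6.51
```

Call:
{"op": "move_arm", "data": {"rows": [{"tx": -0.0018, "ty": -0.0002, "tz": 0.0002, "ax": 0, "ay": 0, "az": 0, "jaw": 0}, {"tx": -0.0018, "ty": -0.0002, "tz": 0.0002, "ax": 0, "ay": 0, "az": 0, "jaw": 0}]}}

```text
time: 10.35
tool_pos: [0.5356, -0.058, 0.0209]
tool_rot: [0.004, 0.997, 0.072, 0.002]
contact_force: [5.5, 1.0, 1.8]
gripper_width: 1.0
```

Call:
{"op": "move_arm", "data": {"rows": [{"tx": -0.0018, "ty": -0.0002, "tz": 0.0002, "ax": 0, "ay": 0, "az": 0, "jaw": 0}, {"tx": -0.0018, "ty": -0.0002, "tz": 0.0002, "ax": 0, "ay": 0, "az": 0, "jaw": 0}]}}

```text
time: 10.55
tool_pos: [0.5332, -0.0583, 0.0209]
tool_rot: [0.004, 0.997, 0.072, 0.003]
contact_force: [6.0, 1.5, 1.2]
gripper_width: 1.003
```

Call:
{"op": "move_arm", "data": {"rows": [{"tx": -0.0018, "ty": -0.0002, "tz": 0.0002, "ax": 0, "ay": 0, "az": 0, "jaw": 0}]}}

```text
time: 10.65
tool_pos: [0.532, -0.0585, 0.0209]
tool_rot: [0.004, 0.997, 0.072, 0.004]
contact_force: [6.0, 0.8, 2.2]
gripper_width: 1.002
```

Call:
{"op": "move_arm", "data": {"rows": [{"tx": -0.0018, "ty": -0.0002, "tz": 0.0002, "ax": 0, "ay": 0, "az": 0, "jaw": 0}]}}

```text
time: 10.75
tool_pos: [0.5308, -0.0586, 0.0209]
tool_rot: [0.004, 0.997, 0.072, 0.005]
contact_force: [6.5, 0.7, 0.8]
gripper_width: 0.997
```

```bash
python3 d.py
```

```text
t 10.75 p [ 0.5308 -0.0586  0.0209] yaw 8.21 z [ 0.01  -0.007 -1.   ] F [6.48 0.66 0.83] M [ 0.23 -0.71  0.01] w 1.0
TCP dock [ 0.1307 -0.0059] tray est (if centred) [ 0.0537 -0.0055] Fdrag 6.5
```

Call:
{"op": "move_arm", "data": {"rows": [{"tx": -0.0014, "ty": -0.0001, "tz": 0.0002, "ax": 0, "ay": -0.2, "az": 0, "jaw": 0}, {"tx": -0.0014, "ty": -0.0001, "tz": 0.0002, "ax": 0, "ay": -0.2, "az": 0, "jaw": 0}]}}

```text
time: 10.95
tool_pos: [0.529, -0.0589, 0.0208]
tool_rot: [0.004, 0.997, 0.071, 0.002]
contact_force: [6.0, 0.7, 1.4]
gripper_width: 1.0
```

Call:
{"op": "move_arm", "data": {"rows": [{"tx": -0.0014, "ty": -0.0001, "tz": 0.0002, "ax": 0, "ay": -0.2, "az": 0, "jaw": 0}, {"tx": -0.0014, "ty": -0.0001, "tz": 0.0002, "ax": 0, "ay": -0.2, "az": 0, "jaw": 0}]}}

```text
time: 11.15
tool_pos: [0.5274, -0.0591, 0.0207]
tool_rot: [0.004, 0.997, 0.071, -0.0]
contact_force: [8.9, 2.1, 0.7]
gripper_width: 1.001
```

Call:
{"op": "move_arm", "data": {"rows": [{"tx": -0.0014, "ty": -0.0001, "tz": 0.0002, "ax": 0, "ay": -0.2, "az": 0, "jaw": 0}, {"tx": -0.0014, "ty": -0.0001, "tz": 0.0002, "ax": 0, "ay": -0.2, "az": 0, "jaw": 0}]}}

```text
time: 11.35
tool_pos: [0.5273, -0.059, 0.0209]
tool_rot: [0.004, 0.997, 0.071, -0.001]
contact_force: [7.8, 1.4, -1.4]
gripper_width: 0.998
```

```bash
python3 d.py
python3 - <<'E'
from h import *
S=grab('scene','s8');D=grab('side','d8')
a=cv2.imread('pics/s8.png')[165:255,170:310]; b=cv2.imread('pics/d8.png')[145:235,200:340]
cv2.imwrite('pics/s8c.png',cv2.resize(np.vstack([a,b]),None,fx=3.3,fy=3.3,interpolation=cv2.INTER_CUBIC))
E
```

```text
t 11.35 p [ 0.5273 -0.059   0.0209] yaw 8.19 z [-0.001 -0.009 -1.   ] F [ 7.81  1.36 -1.36] M [ 0.38 -1.21  0.2 ] w 1.0
TCP dock [ 0.1272 -0.0058] tray est (if centred) [ 0.0502 -0.0054] Fdrag 7.93
```

View pics/s8c.png

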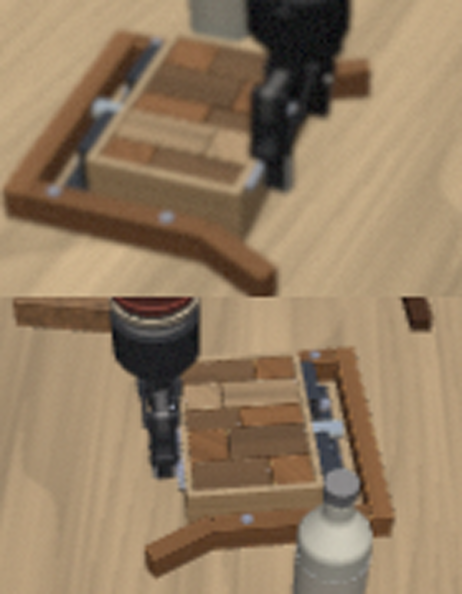

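The tray has stalled on the stop at TCP x ≈ 0.527. Both views show its near wall on the plates and the plunger shaft pushed out the back. Now I'll raise the pull towards 15 N in steps.

Call:
{"op": "move_arm", "data": {"rows": [{"tx": -0.0018, "ty": 0, "tz": 0.0, "ax": 0, "ay": 0, "az": 0, "jaw": 0}, {"tx": -0.0018, "ty": 0, "tz": 0.0, "ax": 0, "ay": 0, "az": 0, "jaw": 0}]}}

```text
time: 11.65
tool_pos: [0.5273, -0.0588, 0.0214]
tool_rot: [0.004, 0.997, 0.072, 0.004]
contact_force: [10.6, 3.3, -1.8]
gripper_width: 1.0
```

Call:
{"op": "move_arm", "data": {"rows": [{"tx": -0.0021, "ty": 0, "tz": 0.0, "ax": 0, "ay": 0, "az": 0, "jaw": 0}, {"tx": -0.0021, "ty": 0, "tz": 0.0, "ax": 0, "ay": 0, "az": 0, "jaw": 0}]}}

```text
time: 11.85
tool_pos: [0.5275, -0.0585, 0.0221]
tool_rot: [0.004, 0.997, 0.073, 0.009]
contact_force: [12.5, 1.9, -3.9]
gripper_width: 1.001
```

```bash
python3 d.py
```

```text
t 11.85 p [ 0.5275 -0.0585  0.0221] yaw 8.34 z [ 0.019 -0.006 -1.   ] F [12.53  1.95 -3.91] M [ 0.54 -1.75  0.37] w 1.0
TCP dock [ 0.1275 -0.0053] tray est (if centred) [ 0.0505 -0.0051] Fdrag 12.68
```

Call:
{"op": "move_arm", "data": {"rows": [{"tx": -0.0023, "ty": 0, "tz": 0.0007, "ax": 0, "ay": -0.3, "az": 0, "jaw": 0}, {"tx": -0.0023, "ty": 0, "tz": 0.0007, "ax": 0, "ay": -0.3, "az": 0, "jaw": 0}]}}

```text
time: 12.05
tool_pos: [0.5275, -0.0585, 0.0216]
tool_rot: [0.004, 0.997, 0.073, 0.01]
contact_force: [10.9, 1.9, -2.5]
gripper_width: 0.996
```

Call:
{"op": "move_arm", "data": {"rows": [{"tx": -0.0024, "ty": 0, "tz": 0.0006, "ax": 0, "ay": -0.3, "az": 0, "jaw": 0}, {"tx": -0.0024, "ty": 0, "tz": 0.0006, "ax": 0, "ay": -0.3, "az": 0, "jaw": 0}]}}

```text
time: 12.25
tool_pos: [0.5276, -0.0585, 0.0215]
tool_rot: [0.004, 0.997, 0.073, 0.01]
contact_force: [12.1, 2.7, -3.5]
gripper_width: 0.996
```

```bash
python3 d.py
```

```text
t 12.25 p [ 0.5276 -0.0585  0.0215] yaw 8.41 z [ 0.021 -0.007 -1.   ] F [12.12  2.68 -3.49] M [ 0.6  -1.6   0.25] w 1.0
TCP dock [ 0.1276 -0.0053] tray est (if centred) [ 0.0506 -0.0052] Fdrag 12.39
```

Call:
{"op": "move_arm", "data": {"rows": [{"tx": -0.0028, "ty": 0, "tz": 0.0006, "ax": 0, "ay": -0.35, "az": 0, "jaw": 0}, {"tx": -0.0028, "ty": 0, "tz": 0.0006, "ax": 0, "ay": -0.35, "az": 0, "jaw": 0}]}}

```text
time: 12.45
tool_pos: [0.5276, -0.0585, 0.0216]
tool_rot: [0.004, 0.997, 0.073, 0.011]
contact_force: [13.5, 3.3, -4.2]
gripper_width: 0.999
```

```bash
python3 d.py
```

```text
t 12.45 p [ 0.5276 -0.0585  0.0216] yaw 8.41 z [ 0.023 -0.007 -1.   ] F [13.49  3.26 -4.15] M [ 0.73 -1.86  0.21] w 1.0
TCP dock [ 0.1276 -0.0053] tray est (if centred) [ 0.0506 -0.0052] Fdrag 13.83
```

That is a total of about 14.5 N, so I'll hold it here for just over a second.

Call:
{"op": "move_arm", "data": {"rows": [{"tx": -0.0028, "ty": 0, "tz": 0.0006, "ax": 0, "ay": -0.35, "az": 0, "jaw": 0}, {"tx": -0.0028, "ty": 0, "tz": 0.0006, "ax": 0, "ay": -0.35, "az": 0, "jaw": 0}, {"tx": -0.0028, "ty": 0, "tz": 0.0006, "ax": 0, "ay": -0.35, "az": 0, "jaw": 0}, {"tx": -0.0028, "ty": 0, "tz": 0.0006, "ax": 0, "ay": -0.35, "az": 0, "jaw": 0}]}}

```text
time: 12.85
tool_pos: [0.5277, -0.0585, 0.0216]
tool_rot: [0.004, 0.997, 0.073, 0.013]
contact_force: [13.5, 2.9, -3.4]
gripper_width: 0.996
```

Call:
{"op": "move_arm", "data": {"rows": [{"tx": -0.0028, "ty": 0, "tz": 0.0007, "ax": 0, "ay": -0.35, "az": 0, "jaw": 0}, {"tx": -0.0028, "ty": 0, "tz": 0.0007, "ax": 0, "ay": -0.35, "az": 0, "jaw": 0}, {"tx": -0.0028, "ty": 0, "tz": 0.0007, "ax": 0, "ay": -0.35, "az": 0, "jaw": 0}, {"tx": -0.0028, "ty": 0, "tz": 0.0007, "ax": 0, "ay": -0.35, "az": 0, "jaw": 0}]}}

```text
time: 13.25
tool_pos: [0.5278, -0.0585, 0.0216]
tool_rot: [0.005, 0.997, 0.073, 0.014]
contact_force: [13.0, 2.8, -2.6]
gripper_width: 1.0
```

```bash
python3 d.py
cat > look.py <<'E'
import sys
from h import *
k=sys.argv[1]
S=grab('scene','s'+k);D=grab('side','d'+k)
a=cv2.imread(f'pics/s{k}.png')[165:255,170:310]; b=cv2.imread(f'pics/d{k}.png')[145:235,200:340]
cv2.imwrite(f'pics/m{k}.png',cv2.resize(np.vstack([a,b]),None,fx=3.3,fy=3.3,interpolation=cv2.INTER_CUBIC))
E
python3 look.py 9; python3 d.py
```

```text
t 13.25 p [ 0.5278 -0.0585  0.0216] yaw 8.4 z [ 0.028 -0.007 -1.   ] F [13.    2.81 -2.6 ] M [ 0.82 -1.78  0.25] w 1.0
TCP dock [ 0.1278 -0.0054] tray est (if centred) [ 0.0508 -0.0052] Fdrag 13.27
t 13.35 p [ 0.5278 -0.0585  0.0216] yaw 8.4 z [ 0.029 -0.007 -1.   ] F [13.2   2.82 -3.45] M [ 0.76 -1.76  0.27] w 1.0
TCP dock [ 0.1278 -0.0053] tray est (if centred) [ 0.0508 -0.0052] Fdrag 13.47
```

View pics/m9.png

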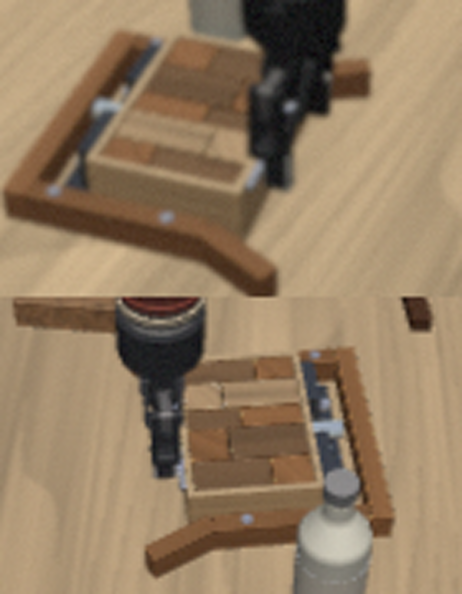

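Call:
{"op": "move_arm", "data": {"rows": [{"tx": -0.003, "ty": 0, "tz": 0.0007, "ax": 0, "ay": -0.35, "az": 0, "jaw": 0}, {"tx": -0.003, "ty": 0, "tz": 0.0007, "ax": 0, "ay": -0.35, "az": 0, "jaw": 0}, {"tx": -0.003, "ty": 0, "tz": 0.0007, "ax": 0, "ay": -0.35, "az": 0, "jaw": 0}, {"tx": -0.003, "ty": 0, "tz": 0.0007, "ax": 0, "ay": -0.35, "az": 0, "jaw": 0}, {"tx": -0.003, "ty": 0, "tz": 0.0007, "ax": 0, "ay": -0.35, "az": 0, "jaw": 0}]}}

```text
time: 13.85
tool_pos: [0.5279, -0.0585, 0.0217]
tool_rot: [0.004, 0.997, 0.073, 0.017]
contact_force: [14.2, 3.5, -3.7]
gripper_width: 0.999
```

Call:
{"op": "move_arm", "data": {"rows": [{"tx": -0.0031, "ty": 0, "tz": 0.0007, "ax": 0, "ay": -0.35, "az": 0, "jaw": 0}, {"tx": -0.0031, "ty": 0, "tz": 0.0007, "ax": 0, "ay": -0.35, "az": 0, "jaw": 0}, {"tx": -0.0031, "ty": 0, "tz": 0.0007, "ax": 0, "ay": -0.35, "az": 0, "jaw": 0}, {"tx": -0.0031, "ty": 0, "tz": 0.0007, "ax": 0, "ay": -0.35, "az": 0, "jaw": 0}, {"tx": -0.0031, "ty": 0, "tz": 0.0007, "ax": 0, "ay": -0.35, "az": 0, "jaw": 0}]}}

```text
time: 14.35
tool_pos: [0.5282, -0.0585, 0.0219]
tool_rot: [0.004, 0.997, 0.073, 0.021]
contact_force: [14.3, 2.1, -3.5]
gripper_width: 0.997
```

Call:
{"op": "move_arm", "data": {"rows": [{"tx": 0.002, "ty": 0, "tz": 0, "ax": 0, "ay": 0, "az": 0, "jaw": 0}, {"tx": 0.004, "ty": 0, "tz": 0, "ax": 0, "ay": 0, "az": 0, "jaw": 0}, {"tx": 0.008, "ty": 0, "tz": 0, "ax": 0, "ay": 0, "az": 0, "jaw": 0}, {"tx": 0.01, "ty": 0, "tz": 0, "ax": 0, "ay": 0, "az": 0, "jaw": 0}, {"tx": 0.01, "ty": 0, "tz": 0, "ax": 0, "ay": 0, "az": 0, "jaw": 0}]}}

```text
time: 14.85
tool_pos: [0.557, -0.0524, 0.018]
tool_rot: [0.003, 0.997, 0.073, 0.013]
contact_force: [0.4, -0.6, 0.3]
gripper_width: 0.999
```

```bash
python3 d.py; python3 look.py 10
```

```text
t 14.85 p [ 0.557  -0.0524  0.018 ] yaw 8.41 z [ 0.026 -0.004 -1.   ] F [ 0.41 -0.57  0.26] M [ 0.02  0.01 -0.01] w 1.0
TCP dock [ 0.1575 -0.0037] tray est (if centred) [ 0.0806 -0.0035] Fdrag 0.32
```

View pics/m10.png

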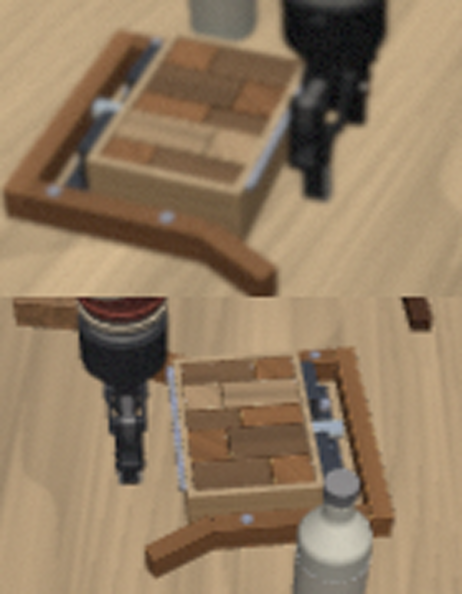

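The fingers are clear and the tray stayed put. I'll back off and up, then check.

Call:
{"op": "move_arm", "data": {"rows": [{"tx": 0.02, "ty": 0, "tz": 0, "ax": 0, "ay": 0, "az": 0, "jaw": 0}, {"tx": 0.02, "ty": 0, "tz": -0.01, "ax": 0, "ay": 0, "az": 0, "jaw": 0}, {"tx": 0.02, "ty": 0, "tz": -0.03, "ax": 0, "ay": 0, "az": 0, "jaw": 0}, {"tx": 0, "ty": 0, "tz": -0.03, "ax": 0, "ay": 0, "az": 0, "jaw": 0}, {"tx": 0, "ty": 0, "tz": -0.03, "ax": 0, "ay": 0, "az": 0, "jaw": 0}, {"tx": 0, "ty": 0, "tz": -0.03, "ax": 0, "ay": 0, "az": 0, "jaw": 0}, {"tx": 0, "ty": 0, "tz": 0, "ax": 0, "ay": 0, "az": 0, "jaw": 0}, {"tx": 0, "ty": 0, "tz": 0, "ax": 0, "ay": 0, "az": 0, "jaw": 0}]}}

```text
time: 15.75
tool_pos: [0.6144, -0.0421, 0.1511]
tool_rot: [0.002, 0.997, 0.074, 0.008]
contact_force: [0.2, 0.7, -0.5]
gripper_width: 1.002
```

Run:
```python
from h import *
st()
S=grab('scene','s11');D=grab('side','d11');W=grab('wrist','w11')
for n,f,(r0,r1,c0,c1) in(('S',S,(165,240,200,275)),('D',D,(150,215,240,262))):
    c=f['color'][r0:r1,c0:c1].astype(int); m=((c[:,:,2]>c[:,:,0]+8)&(c[:,:,2]>120)).astype(np.uint8)
    k,l,s,ce=cv2.connectedComponentsWithStats(m)
    for i in range(1,k):
        if s[i,4]>15:
            ys,xs=np.nonzero(l==i); e=[ys.argmin(),ys.argmax()]
            P=[onplane(f,xs[j]+c0,ys[j]+r0,.055)[:2] for j in e]
            print(n,s[i].tolist(),np.round(P,4).tolist())
a=cv2.imread('pics/s11.png')[165:255,170:310]; b=cv2.imread('pics/d11.png')[145:235,200:340]
cv2.imwrite('pics/m11.png',cv2.resize(np.vstack([a,b]),None,fx=3.3,fy=3.3,interpolation=cv2.INTER_CUBIC))
```

```text
t 15.75 p [ 0.6144 -0.0421  0.1511] yaw 8.5 z [ 0.017 -0.004 -1.   ] F [ 0.17  0.67 -0.47] M [ 0.01  0.   -0.02] w 1.0
```

View pics/w11.png

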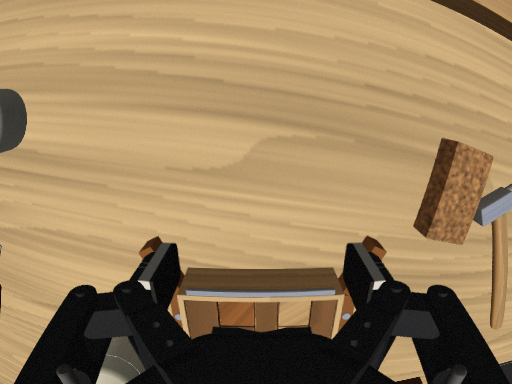

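View pics/d11.png

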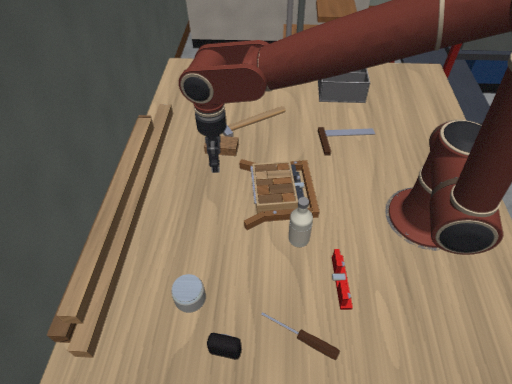

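Run:
```python
from h import *
f=manip.grab_frame('wrist')
# rail screws z=.03, lip ends z=.055
L,R_=wplane(f,190,293,.055),wplane(f,336,292,.055); a,b=wplane(f,177,318,.03),wplane(f,346,317,.03)
print(np.round([L,R_,a,b],4).tolist(),np.degrees(np.arctan2(-(L-R_)[0],(L-R_)[1])),np.degrees(np.arctan2(-(a-b)[0],(a-b)[1])))
u=np.array([np.cos(np.radians(8.4)),np.sin(np.radians(8.4))]);n=np.array([-u[1],u[0]])
print('offset tray-dock y',((L+R_)/2-(a+b)/2)[:2]@n)
```

```text
[[0.503, 0.013, 0.055], [0.5249, -0.1308, 0.055], [0.4421, 0.0324, 0.03], [0.4721, -0.1643, 0.03]] 8.65715651372282 8.665163780197581
offset tray-dock y -0.0013170780316765192
```

View pics/m11.png

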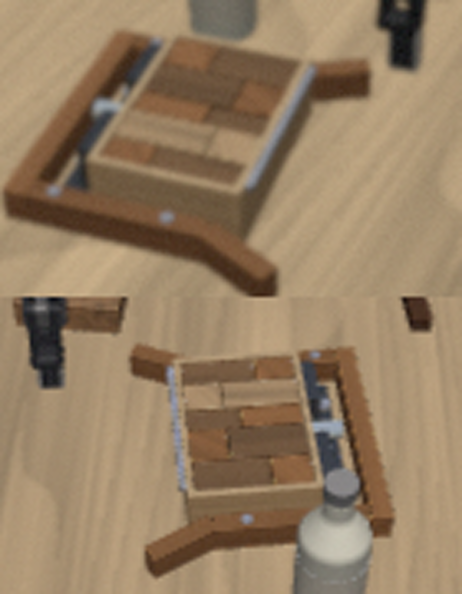

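The tray sits flush on the plates and square to the dock: both measure 8.66°, with a y offset of about -1 mm. The plunger shaft stands out behind the stop and nothing is touching the tray, so I'm handing in.

```bash
python3 -c "
from h import *
manip.job_done(); st()"
```

```text
the job is handed in; nothing more can be done
the job is handed in; nothing more can be done
```

The tray is home against the dark steel stop, and I've handed the job in (no verdict is reported). I hooked the open fingers behind the far lip and dragged the tray between the rails. Once it was home I pulled at 12–14 N for about 1.3 s, then about 14.5–15 N for about 1 s. I then backed the fingers straight off.

**Last checks:**
- **Alignment:** the wrist camera puts the tray and rails at the same angle (8.66° each), with the tray about 1.3 mm off the centre line.
- **Stop:** all views show the near wall on both plates and the plunger shaft pushed out behind. I judged the plunger by eye and by the stall, not by measurement.
- **Force:** the highest I read was about 15 N, but I only sampled at the end of each move call, so brief peaks between readings were not seen.
- **Bystanders:** they looked unmoved in the final side view. I compared them by eye, not by measurement.

**What disagreed or failed:**
- **Rail contact:** the tray touched the +y rail at the knee of the flare (about 12 N) and needed easing sideways.
- **Camera views:** the scene and side views differed by about 5 mm on the dock's centre line, so I relied on the forces and the wrist view.
- **Lip check:** my final colour-mask check of the lip in the scene and side views found nothing, so I used the wrist view for the alignment figures instead.

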